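# Reset the tripped bench supply behind its push-latch door

## Task

The bench supply has tripped. Press the latch edge of the breaker door on top of the grey supply unit once with a fingertip and let go, so that the door pops up; once it has stood fully open on its own for a second, push the one breaker button that sticks out all the way back in. Leave the door standing open, grip and lift nothing, force nothing, and leave everything else on the bench where it is.

Things in the scene. Friction and masses are not known exactly. Their poses are not given: they have to be found in the camera images.
- supply_unit: Grey bench supply box screwed down, 210 (its x) x 330 (its y) x 100 mm high, top level; two round sockets and a rocker switch on its left half (+y), a black framed flap with a clear window, the breaker door, on its right half. Origin: centre of its underside, on the bench. Its front, -x, faces the robot, turned by up to 0.35 rad either way.
- press_pad (a point): Where to press the breaker door: the ribbed middle of its free edge, on its top face (8 mm above the unit's top while shut, 108 mm above the bench), 88 mm from the hinge, 13 mm in from the edge. Moves with the door; its axes are the unit's while shut.
- door_hinge (a joint): Door angle, rad. 0: shut, latched. Push-push latch: pressing press_pad down 4 to 5 mm (-0.045 to -0.055, a firm stop) takes about 5 N; less than 3 mm leaves it latched. Only when let go does it open: a spring lifts it in about 1 s to its stop at 1.92 (20 degrees past upright) and holds it there. Pushing the open door shut latches it again.
- breaker_door: The door: 140 mm wide (unit's y), 98 mm deep (unit's x), 5 mm thick, level when shut, hinged on its far (+x) edge. Its free edge sweeps an arc of 101 mm radius, so the hand must leave upwards or to the front. Origin on the hinge axis at mid width, 105.5 mm above the bench; x runs from the free edge to the hinge, z out of its top face.
- latch_pin (a joint): Follower pin hidden in the latch (m), nothing to handle: 0 while latched, negative while a press frees it, between 0 and 0.004 after the door has opened; it passes 0.0065 only if the open door is pushed shut again.
- breaker_tripped: The tripped one of three breakers in a row along the unit's y, 34 mm apart, on a panel 20 mm below the unit's top, in an opening 124 mm (y) x 76 mm (x) under the door; any of the three places. Each: steel collar 20 mm across, 3 mm high, and a white round button 12 mm across. Origin: on the panel under its middle; z up.
- reset_top (a point): Middle of the top of the tripped breaker's button. Standing out it is 15 mm above the panel (5 mm below the unit's top face, 95 mm above the bench); pushed in it is level with the other two, 4 mm above the panel (84 mm above the bench).
- reset_button (a joint): How far the tripped button is pushed in (m): 0 standing out, 0.011 fully in at a firm stop. It moves straight down with about 3 to 4 N and stays where it is left.
- wax_tin: Open steel wax tin, 92 mm across, 96 mm high, loose, left of the unit; leave alone. Origin: centre of its underside.
- tin_lid: Its round steel lid, 90 mm across, 8 mm high, lying left of the unit; leave alone. Origin: centre of its underside.
- wax_brush: Flat wooden brush lying in front of the unit, 162 x 40 x 14 mm; leave alone. Origin: on the bench under the ferrule.
- shears: Dark steel shears lying right of the unit, about 270 x 95 x 13 mm; leave alone. Origin: near the pivot, on the bench.
- thread_reel: Dark thread reel standing on the left half of the unit's top, 30 mm across, 34 mm high, loose; leave alone. Origin: centre of its underside.
- wax_bar: Yellow bar of wax lying in front of the unit, 75 x 45 x 22 mm; leave alone. Origin: centre of its underside.

How it is judged:
On the way, in this order (a step that is already met when the one before it is completed fails the run):
1. the breaker door, pressed and let go, has popped fully open (over 1.7 rad) and stands so for half a second with nothing of the robot on it (value of joint door_hinge above 1.7 rad and contact force between each of the fingers, the arm and breaker_door below 0.2 N), for 0.5 s.
2. the tripped breaker's button is pushed fully in (over 9.3 of its 11 mm) with the door still open (value of joint door_hinge above 1.7 rad and value of joint reset_button above 0.0093 m), for 0.2 s.
At the end, for the whole second after the job is handed in: The breaker door stands still and open (over 1.7 rad of its 1.92), the tripped button is in (over 9.3 of its 11 mm), and the tin, lid, brush, shears, reel and wax bar are within 20 mm of where they began (all of step 2 and velocity of joint door_hinge between -0.1 and 0.1 rad/s and distance of each of wax_tin, tin_lid, wax_brush, shears, thread_reel, wax_bar from where it was at the start of the episode below 0.02 m); the robot touches nothing.
It fails at once if the open door is pushed shut again, or pressed a second time (latch pin past 5.5 mm) (value of joint latch_pin above 0.0055 m).
It fails at once if the door or the breaker is forced (over 50 N) (contact force between any of the fingers, the arm and breaker_door above 50 N or contact force between any of the fingers, the arm and breaker_tripped above 50 N).
It fails at once if a loose thing on the bench is shoved, lifted or carried more than 20 mm (distance of any of wax_tin, tin_lid, wax_brush, shears, thread_reel, wax_bar from where it was at the start of the episode above 0.02 m).
It also fails if it takes over 42 s, if anything falls off the work surface, if the arm or the gripper's body presses on something with over 40 N, if the wrist force passes 120 N, or if a joint passes its speed limit or range.

## Robot

A 6-joint arm with a two-finger parallel gripper is mounted at the origin on the work surface. World frame = base frame: x ahead of the robot, y to its left, z up, the work surface at z = 0. Lengths are in m, angles in rad, forces in N, time in s.
With the tool pointing down it reaches from about 0.25 to 0.775 m from the base axis. Payload 4 kg.
Tool frame: the origin (TCP) lies midway between the tips of the shut fingers; the grasp point (between the pads) lies 19 mm behind it (robot.pinch_z is the distance from the TCP to the grasp point, in m); x points along the fingers, y is the direction in which the jaws open and shut, and the axes are right-handed (so a half turn about x gives the same grasp; the last joint's range is limited). The gripper opens to 94 mm and grips with 3 to 60 N. Pads are 16 mm wide; open, the fingers measure 119 mm over their backs; the gripper's body (75 mm by 177 mm) begins 78 mm behind the grasp point.
Start: joints at [-1.217, 0.087, 1.371, -0, 1.684, -0.103], TCP at [0.243, -0.494, 0.206] pointing down, gripper open.
Joint ranges: [-3.1, 3.1], [-0.76, 2.03], [0.27, 2.55], [-1.08, 4.22], [0.17, 2.65], [-2.57, 2.57]. Speed limits (rad/s): [2.79, 2.79, 3.14, 3.14, 3.14, 3.14].

## Interface

Orientations are given as [roll, pitch, yaw] about the fixed x, y, z axes, in that order (R = Rz(yaw) Ry(pitch) Rx(roll)).
In Python, from bench import robot, imaging gives the robot as it stands. The module is installed in compiled form; this text tells all that it offers.
- The arm moves only by the tool drive_tool, never from a script. Its argument "commands" is a list that holds one entry, the list of rows, each a list of 4 numbers: the shift along the tool's x, y, z as a fraction of full scale, then the turn about the tool's x as a fraction of full scale. A call has 1 to 20 rows; each row shifts and turns the commanded pose from where the row before left it, along the tool's axes as they then stand; what a row does not reach is not made up. Full scale, the value 1, is 0.25 m for a shift and 360 degrees for a turn. A row lasts 1/10 s, in which the tool goes at most 50 mm and 8.59 degrees, less where a joint would pass 70% of its speed; a pose out of reach is approached as far as the arm can. A call with a number of a shift or a turn outside -1 to 1 is refused whole. A call with a gripper value outside its range is refused whole. "grip" is the opening, from 0 (shut) to 1 (fully open), set as the call begins (left out, the last holds). The fingers move at their own pace and stop on an object; the grip force is fixed at half the most. Time passes only in rows, so rows that do not move let the fingers close. It gives the time, the measured TCP pose, the force and the opening at its end, in the units of the state.
- robot.get_obs(): the state, without advancing time (a new reading comes with each control period).
- imaging.snapshot(name): name is "side" or "top" or "wrist"; returns a dict with "pixels" (420x560x3 uint8, red, green, blue), "z_map" (420x560 float32, m along the optical axis (not along the pixel's ray), 0 where there is no reading), "mtx" (3x3 intrinsics, pixels), "extrinsics" (4x4, takes a point from world to camera coordinates). Camera axes: x right, y up, looking along -z (the intrinsics and any distortion apply to the point x, -y, -z); pixel columns grow to the right and rows downward; lengths in m; the calibration is good to about 2 mm. A picture is of the moment at which its call begins.
- robot.close_job(): hands the job in, once; it reports no verdict.
The state is a dict: "time": time; "joint_positions": joint angles; "qvel": joint speeds; "joint_torque": joint torques, N m; "tool_pos": TCP position; "ee_rot": TCP orientation; "wrist_force": force on the tool from outside, world axes, zero at the start; "wrist_torque": the same for the moment, N m; "width": finger opening in m.
Only numpy, scipy, OpenCV 4.12 (cv2) and the standard library are available. Lean on these libraries where they do the work, as an engineer would, in place of code of your own. Each camera call takes 0.05 s, during which the arm holds its last target.

## Working session

There is one attempt and no reset: what is moved stays moved. The work goes in short steps, Python scripts to look and compute and a tool call to move; the robot and the scene stay as the last step left them, time stands still between calls to the robot, and variables do not carry over. Pictures are saved under pics/ and viewed, and the job is handed in when it is done.

Besides the shell and the picture viewer there is one more tool, called after "Request:" by a JSON object that holds its "api" and its "payload", one argument or row to a line. drive_tool: Moves the arm, as the interface text tells. Shift numbers are shares of 0.25 m and turn numbers shares of 360 degrees, none past 1 either way. Its arguments: {"type":"object","properties":{"commands":{"type":"array","items":{"type":"array","items":{"type":"array","items":{"type":"number","minimum":-1,"maximum":1}}}},"grip":{"type":"number"}},"required":["commands"]}

```bash
mkdir -p pics; cat > h.py <<'E'
import numpy as np, cv2
from bench import robot, imaging
def snap(n,f):
    s=imaging.snapshot(n); cv2.imwrite('pics/'+f,cv2.cvtColor(s['pixels'],cv2.COLOR_RGB2BGR)); np.savez('pics/'+f[:-4]+'.npz',**s); return s
def ray(s,u,v):
    K=s['mtx'];E=s['extrinsics'];d=np.linalg.inv(K)@[u,v,1.];d=d*[1,-1,-1]
    R=E[:3,:3];return -R.T@E[:3,3],R.T@d
def onz(s,u,v,z):
    o,d=ray(s,u,v);return o+d*(z-o[2])/d[2]
def dep(s,u,v):
    o,d=ray(s,u,v);return o+d*s['z_map'][int(round(v)),int(round(u))]
def proj(s,p):
    E=s['extrinsics'];c=E[:3,:3]@p+E[:3,3];q=s['mtx']@(c*[1,-1,-1]);return q[:2]/q[2]
E
python3 - <<'E'
from h import *
for n in ['top','side','wrist']: s=snap(n,n+'0.png')
o=robot.get_obs();print(o)
E
```

```text
{'time': 0.15, 'joint_positions': array([-1.21712335e+00,  8.78052294e-02,  1.37185660e+00, -4.00389668e-05,
        1.68359656e+00, -1.03098154e-01]), 'qvel': array([-0.00111854, -0.00055522, -0.00520317,  0.0001999 , -0.00158184,
        0.00027769]), 'joint_torque': array([ 1.35773822e-03, -3.40645516e+01, -3.02793109e+01,  7.18384003e-02,
        3.05372954e-02, -1.16163260e-04]), 'tool_pos': array([ 0.24242226, -0.49324103,  0.20458774]), 'ee_rot': array([-1.65001058,  1.56913011,  1.94834873]), 'wrist_force': array([ 0.49703497, -0.03825336,  0.41450005]), 'wrist_torque': array([-0.02011665, -0.01105434,  0.02420385]), 'width': 0.094129112359249}
```

View pics/top0.png

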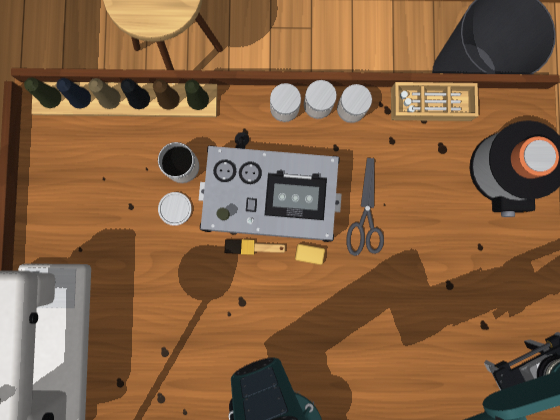

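View pics/side0.png

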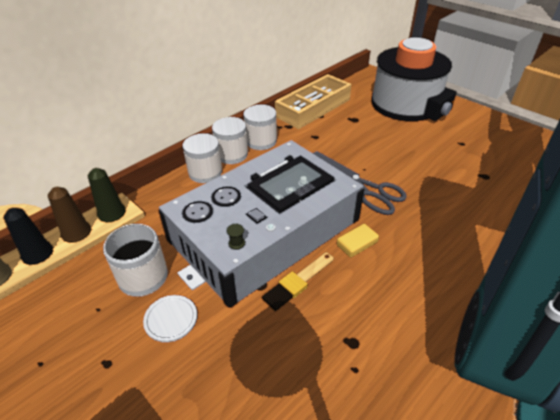

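View pics/wrist0.png

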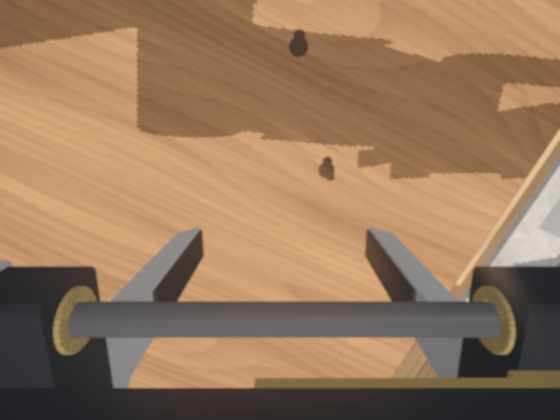

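The top view shows the grey unit at (270,193). The black door is at (296,195), its ribbed latch edge is near (294,213), and the reel is at (223,213). I'll measure these next.

```bash
python3 - <<'E'
from h import *
s=dict(np.load('pics/top0.npz'))
im=s['pixels'];c=im[140:250,190:350]
cv2.imwrite('pics/topc.png',cv2.cvtColor(cv2.resize(c,None,fx=5,fy=5,interpolation=cv2.INTER_CUBIC),cv2.COLOR_RGB2BGR))
o,d=ray(s,280,210);print('cam',o,d)
m=((im.max(2)<60)).astype(np.uint8);m[:150]=0;m[250:]=0;m[:,:258]=0;m[:,332:]=0
cs,_=cv2.findContours(m,cv2.RETR_EXTERNAL,cv2.CHAIN_APPROX_NONE);
for k in sorted(cs,key=cv2.contourArea)[-2:]:
    r=cv2.minAreaRect(k);b=cv2.boxPoints(r);print(r)
    P=np.array([onz(s,*p,0.108) for p in b]);print(P,np.linalg.norm(np.diff(P,axis=0),axis=1),P.mean(0))
# unit top via depth
g=[(u,v) for v in range(130,260) for u in range(180,360)]
X=np.array([dep(s,u,v) for u,v in g]);k=abs(X[:,2]-.1)<.006;
r=cv2.minAreaRect(X[k][:,:2].astype(np.float32));print(r,cv2.boxPoints(r))
for uv in [(294,213),(296,187),(285,165),(223,213),(311,254),(260,247)]: print(uv,dep(s,*uv))
E
```

```text
cam [0.46415236 0.03962759 1.30762228] [ 0.08656021 -0.01988771 -0.99609759]
((259.0, 172.0), (2.0, 14.0), 0.0)
[[0.64553794 0.07117394 0.108     ]
 [0.68087699 0.07157387 0.108     ]
 [0.68092899 0.06657243 0.108     ]
 [0.64558814 0.06618452 0.108     ]] [0.03534131 0.00500171 0.03534298] [0.66323301 0.06887619 0.108     ]
((295.527587890625, 194.6689910888672), (58.79620361328125, 44.92760467529297), 4.763641834259033)
[[ 0.55654883  0.05437993  0.108     ]
 [ 0.66889634  0.04620282  0.108     ]
 [ 0.65805872 -0.10046358  0.108     ]
 [ 0.54573319 -0.09114555  0.108     ]] [0.1126447  0.14706627 0.11271136] [ 0.60730927 -0.02275659  0.108     ]
((0.617511510848999, 0.07654258608818054), (0.40509629249572754, 0.2145833820104599), 85.56382751464844) [[ 0.49487448 -0.11709989]
 [ 0.708815   -0.1336976 ]
 [ 0.74014854  0.27018505]
 [ 0.52620804  0.28678277]]
(294, 213) [ 0.56112948 -0.01907918  0.10943326]
(296, 187) [ 0.62638326 -0.02381451  0.10779535]
(285, 165) [0.68336591 0.00372147 0.09814364]
(223, 213) [0.55755646 0.15441059 0.1338914 ]
(311, 254) [ 0.4598843  -0.06876833  0.02344245]
(260, 247) [0.47733316 0.06637034 0.00873898]
```

View pics/topc.png

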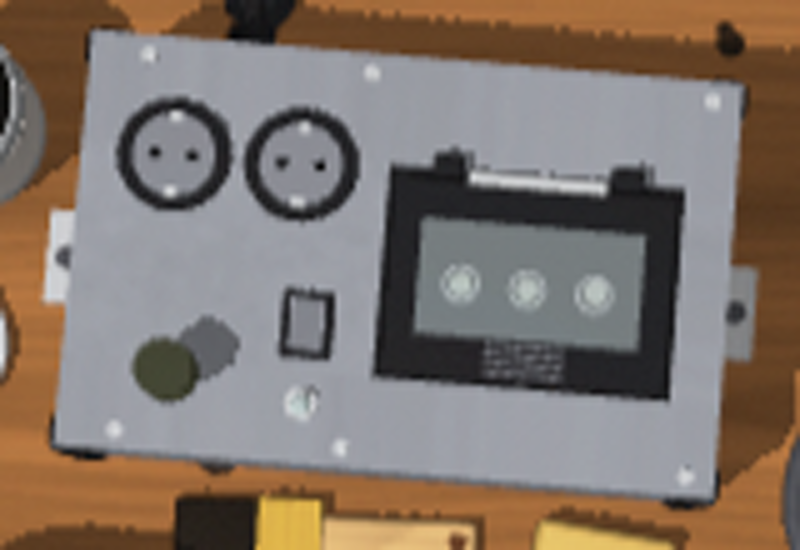

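```bash
python3 - <<'E'
from h import *
from scipy.spatial.transform import Rotation as Ro
s=dict(np.load('pics/top0.npz'))
f=lambda cx,cy,z: onz(s,(cx+.5)/5-.5+190,(cy+.5)/5-.5+140,z)
a,b,c,d=[f(*p,.108) for p in [(375,377),(668,398),(684,190),(393,167)]]
print(a,b,c,d,[np.linalg.norm(x) for x in (b-a,c-b,d-c,a-d)])
y=(a-b)+(d-c);y/=np.linalg.norm(y);yaw=np.arctan2(-y[0],y[1]);print('yaw door',yaw)
x=np.array([np.cos(yaw),np.sin(yaw),0])
print('pad from edge',(a+b)/2+.013*x,'ribs',f(524,362,.108))
for p in [(461,284),(527,291),(595,295)]: print('btn',f(*p,.087))
U=[f(*p,.1) for p in [(92,30),(745,85),(715,497),(55,447)]];U=np.array(U);print(U,np.linalg.norm(U-np.roll(U,-1,0),axis=1),U.mean(0))
o=robot.get_obs();print(Ro.from_euler('xyz',o['ee_rot']).as_matrix().round(3))
s=dict(np.load('pics/side0.npz'));
q=cv2.resize(s['pixels'][145:220,240:340],None,fx=8,fy=8,interpolation=cv2.INTER_CUBIC);cv2.imwrite('pics/sidec.png',q[:,:,::-1])
E
```

```text
[0.55559343 0.05378864 0.108     ] [ 0.5464764  -0.09174525  0.108     ] [ 0.65078984 -0.09973556  0.108     ] [0.66092238 0.04586784 0.108     ] [np.float64(0.14581917278944018), np.float64(0.10461902291666302), np.float64(0.1459555397270152), np.float64(0.10562635844940527)]
yaw door -0.06602244334349357
pad from edge [ 0.56400659 -0.01983597  0.108     ] ribs [ 0.56374633 -0.02013042  0.108     ]
btn [0.60484479 0.0109585  0.087     ]
btn [ 0.60159919 -0.02251281  0.087     ]
btn [ 0.59989165 -0.05699914  0.087     ]
[[ 0.73053266  0.19848275  0.1       ]
 [ 0.70590786 -0.13154915  0.1       ]
 [ 0.49780912 -0.11607262  0.1       ]
 [ 0.51981586  0.21268595  0.1       ]] [0.33094929 0.20867344 0.3294943  0.21119494] [0.61351637 0.04088673 0.1       ]
[[-0.001  0.441 -0.897]
 [ 0.002 -0.897 -0.441]
 [-1.    -0.002 -0.   ]]
```

View pics/sidec.png

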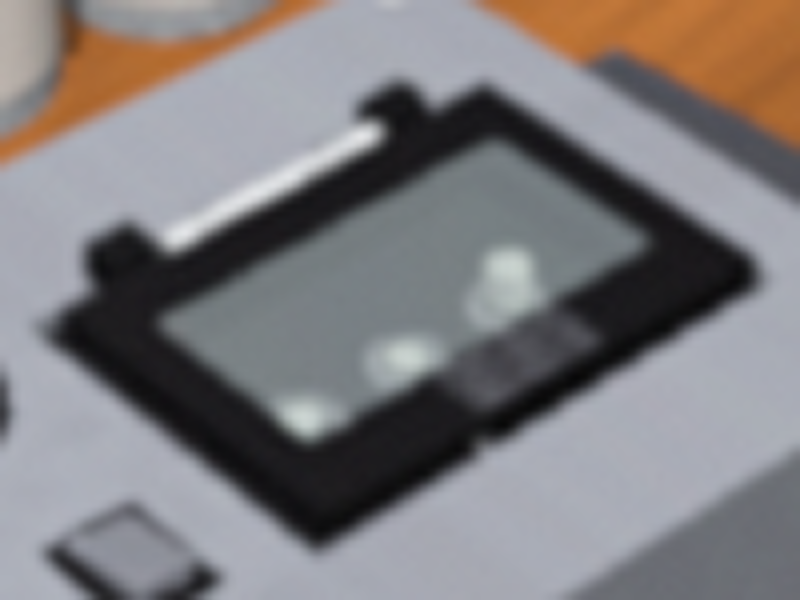

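The side view shows the rightmost (-y) breaker standing out, near side-crop (510,265). The sizes measured on the top and door match those given, and the yaw is about -0.066. I'll now shut the fingers, rise, and turn 30° to square up with the unit.

Request:
{"api": "drive_tool", "payload": {
  "commands": [
    [[-0.06, 0, 0, 0.0235], [-0.06, 0, 0, 0.0235], [-0.06, 0, 0, 0.0235], [-0.06, 0, 0, 0.013], [0, 0, 0, 0]]
  ],
  "grip": 0
}}

```text
time: 0.65
tool_pos: [0.2429, -0.4945, 0.2677]
ee_rot: [1.996, 1.567, -1.213]
wrist_force: [0.3, 0.4, 0.5]
width: 0.0573
```

Request:
{"api": "drive_tool", "payload": {
  "commands": [
    [[0, -0.12, -0.07, 0], [0, -0.12, -0.07, 0], [0, -0.12, -0.07, 0], [0, -0.12, -0.07, 0], [0, -0.12, -0.07, 0], [0, -0.12, -0.07, 0], [0, -0.12, -0.07, 0], [0, -0.12, -0.07, 0], [0, -0.12, -0.07, 0], [0, -0.12, -0.07, 0], [0, -0.12, -0.07, 0], [0, -0.12, -0.07, 0], [0, -0.12, -0.07, 0], [0, -0.12, -0.07, 0], [0, -0.12, -0.07, 0], [0, 0, 0, 0], [0, 0, 0, 0]]
  ]
}}

```text
time: 2.35
tool_pos: [0.5347, -0.062, 0.2641]
ee_rot: [0.122, 1.568, -3.085]
wrist_force: [-0.4, -0.2, 0.1]
width: 0.0005
```

```bash
cat >> h.py <<'E'
from scipy.spatial.transform import Rotation as Ro
def todo(t,off=(0,0,0)):
    o=robot.get_obs();R=Ro.from_euler('xyz',o['ee_rot']).as_matrix();d=np.array(t)-o['tool_pos']
    print('t',o['time'],'tcp',o['tool_pos'].round(4),'F',o['wrist_force'].round(2),'w',round(o['width'],4),'j',o['joint_positions'].round(2));print('R',R.round(3).tolist());print('shift units',(R.T@d/.25).round(4),'turn deg to yaw',np.degrees(np.arctan2(R[1,1],R[0,1]))+93.8)
E
python3 - <<'E'
from h import *
todo([.564,-.020,.14])
snap('wrist','wrist1.png');snap('side','side1.png')
E
```

```text
t 2.35 tcp [ 0.5347 -0.062   0.2641] F [-0.38 -0.24  0.13] w 0.0005 j [-0.22  0.06  1.29 -0.    1.8   1.42]
R [[-0.003, -0.065, -0.998], [-0.0, -0.998, 0.065], [-1.0, 0.0, 0.003]]
shift units [ 0.4959 -0.1756 -0.1075] turn deg to yaw 0.06869021847977308
```

View pics/wrist1.png

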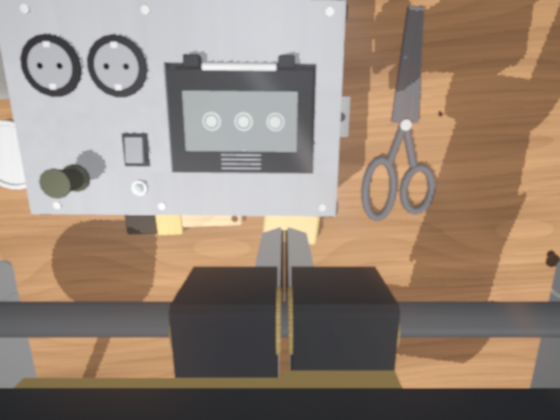

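View pics/side1.png

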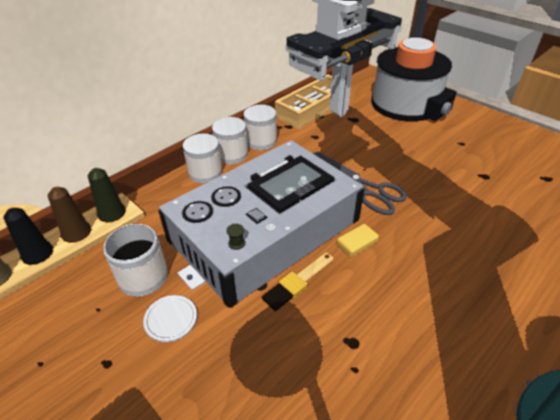

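The wrist view shows the whole door: ribs at (241,161) and buttons at (211,122), (243,122) and (276,122). The view is clear of the arm. I'll check the pad and buttons against it.

```bash
python3 - <<'E'
from h import *
s=dict(np.load('pics/wrist1.npz'))
print('ribs',onz(s,241,161.5,.108));
for u in (211,243,276): print(onz(s,u,122,.087))
E
```

```text
ribs [ 0.56421786 -0.01960297  0.108     ]
[0.60518837 0.01077652 0.087     ]
[ 0.6029802  -0.02281948  0.087     ]
[ 0.60070341 -0.05745949  0.087     ]
```

Request:
{"api": "drive_tool", "payload": {
  "commands": [
    [[0.12, -0.06, -0.04, 0], [0.12, -0.06, -0.035, 0], [0.12, -0.055, -0.032, 0], [0.1, 0, 0, 0], [0, 0, 0, 0], [0, 0, 0, 0]]
  ]
}}

```text
time: 3.05
tool_pos: [0.5643, -0.0217, 0.1508]
ee_rot: [0.719, 1.57, -2.492]
wrist_force: [0.2, 0.4, -0.1]
width: 0.0008
```

```bash
python3 - <<'E'
from h import *
todo([.5645,-.020,.104])
snap('wrist','wrist2.png');snap('top','top2.png')
E
```

```text
t 3.05 tcp [ 0.5643 -0.0217  0.1508] F [ 0.22  0.39 -0.1 ] w 0.0008 j [-0.14  0.14  1.42 -0.    1.58  1.5 ]
R [[-0.0, -0.069, -0.998], [-0.0, -0.998, 0.069], [-1.0, 0.0, 0.0]]
shift units [ 0.1872 -0.0069 -0.0006] turn deg to yaw -0.16497288327589388
```

View pics/wrist2.png

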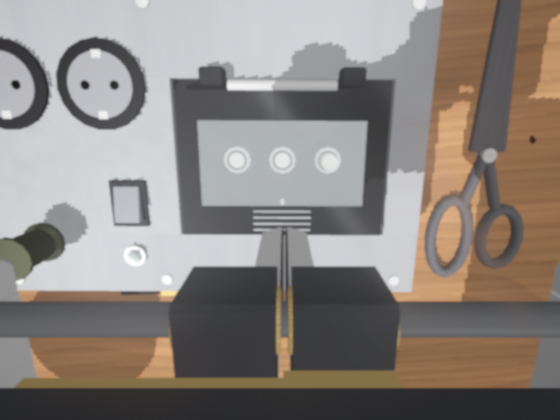

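The two views agree to within 1 mm. The fingertips stand over the ribs at (283,220), so I'll go down to just above the pad.

Request:
{"api": "drive_tool", "payload": {
  "commands": [
    [[0.08, -0.003, 0, 0], [0.06, -0.003, 0, 0], [0.012, 0, 0, 0], [0, 0, 0, 0], [0, 0, 0, 0]]
  ]
}}

```text
time: 3.65
tool_pos: [0.5653, -0.0193, 0.1134]
ee_rot: [2.991, 1.569, -0.218]
wrist_force: [-0.5, -0.5, 1.3]
width: 0.0005
```

Request:
{"api": "drive_tool", "payload": {
  "commands": [
    [[0.008, 0, 0, 0], [0.008, 0, 0, 0], [0.004, 0, 0, 0], [0, 0, 0, 0]]
  ]
}}

```text
time: 4.05
tool_pos: [0.5651, -0.0191, 0.1081]
ee_rot: [3.011, 1.57, -0.198]
wrist_force: [-1.2, -0.1, 3.0]
width: 0.0006
```

Contact is at about 108 mm, as expected. I'll press in 1 mm steps.

Request:
{"api": "drive_tool", "payload": {
  "commands": [
    [[0.006, 0, 0, 0], [0.006, 0, 0, 0], [0, 0, 0, 0]]
  ]
}}

```text
time: 4.35
tool_pos: [0.565, -0.0192, 0.1049]
ee_rot: [2.987, 1.57, -0.222]
wrist_force: [-0.9, 0.9, 4.9]
width: 0.0003
```

Request:
{"api": "drive_tool", "payload": {
  "commands": [
    [[0.004, 0, 0, 0], [0.002, 0, 0, 0], [0, 0, 0, 0]]
  ]
}}

```text
time: 4.65
tool_pos: [0.5651, -0.0192, 0.1035]
ee_rot: [3.018, 1.57, -0.191]
wrist_force: [-1.1, -0.1, 5.2]
width: 0.0002
```

Request:
{"api": "drive_tool", "payload": {
  "commands": [
    [[0.003, 0, 0, 0], [0, 0, 0, 0]]
  ]
}}

```text
time: 4.85
tool_pos: [0.5652, -0.0192, 0.1035]
ee_rot: [3.023, 1.569, -0.186]
wrist_force: [-2.1, -0.4, 7.4]
width: 0.0004
```

The force is rising at the firm stop (5 mm down), so I'll let go upwards and to the front.

Request:
{"api": "drive_tool", "payload": {
  "commands": [
    [[-0.08, 0, 0.12, 0], [-0.12, 0, 0.14, 0], [-0.12, 0, 0.14, 0], [-0.14, 0, 0.06, 0], [-0.1, 0, 0, 0], [0, 0, 0, 0], [0, 0, 0, 0], [0, 0, 0, 0], [0, 0, 0, 0], [0, 0, 0, 0], [0, 0, 0, 0], [0, 0, 0, 0], [0, 0, 0, 0], [0, 0, 0, 0], [0, 0, 0, 0]]
  ]
}}

```text
time: 6.35
tool_pos: [0.4501, -0.0113, 0.2423]
ee_rot: [2.806, 1.571, -0.404]
wrist_force: [0.2, -0.4, -0.2]
width: 0.0006
```

```bash
python3 - <<'E'
from h import *
todo([.6007,-.0573,.14])
a=snap('wrist','wrist3.png');b=snap('side','side3.png');t=snap('top','top3.png')
cv2.imwrite('pics/m3.png',np.hstack([b['pixels'][130:280,180:400],t['pixels'][130:280,180:400]])[:,:,::-1].repeat(1,0))
E
```

```text
t 6.35 tcp [ 0.4501 -0.0113  0.2423] F [ 0.23 -0.42 -0.15] w 0.0006 j [-0.15 -0.14  1.52 -0.    1.76  1.49]
R [[0.0, -0.068, -0.998], [-0.0, -0.998, 0.068], [-1.0, 0.0, -0.0]]
shift units [ 0.4094  0.1425 -0.6136] turn deg to yaw -0.09043480898060352
```

View pics/wrist3.png

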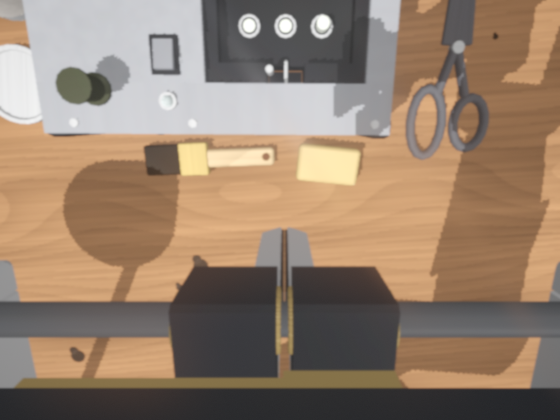

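View pics/m3.png

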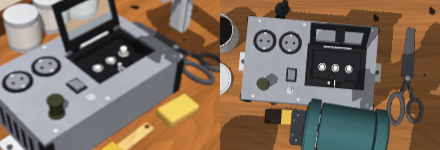

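The door stands open. In the wrist view the buttons are at (249,26), (286,26) and (322,25), with the right one looking larger. I'll measure their heights and positions.

```bash
python3 - <<'E'
from h import *
for f in ['wrist3','top3']:
    s=dict(np.load(f'pics/{f}.npz'));im=s['pixels']
    m=(im.min(2)>190).astype(np.uint8)
    n,l,st,c=cv2.connectedComponentsWithStats(m)
    for i in range(1,n):
        if st[i,4]<4: continue
        p=dep(s,*c[i])
        if .57<p[0]<.63 and -.1<p[1]<.05: print(f,c[i].round(1),st[i,2:],p.round(4),'@.095',onz(s,*c[i],.095).round(4),'@.084',onz(s,*c[i],.084).round(4))
# door top points
s=dict(np.load('pics/side3.npz'))
P=np.array([dep(s,u,v) for v in range(100,260) for u in range(180,400)]);k=(P[:,2]>.12)&(P[:,0]>.58)&(P[:,0]<.78)&(abs(P[:,1]+.025)<.09)
P=P[k];print(len(P),P.max(0),P.min(0))
A=np.c_[P[:,2],P[:,1],np.ones(len(P))];print(np.linalg.lstsq(A,P[:,0],rcond=None)[0],np.tan(np.radians(20)))
E
```

```text
wrist3 [248.9  25.6] [ 21  24 315] [0.6059 0.0114 0.0836] @.095 [0.603  0.0105 0.095 ] @.084 [0.6058 0.0113 0.084 ]
wrist3 [285.  26.] [ 21  23 327] [ 0.6028 -0.0222  0.0852] @.095 [ 0.6004 -0.0221  0.095 ] @.084 [ 0.6031 -0.0223  0.084 ]
wrist3 [321.2  25.2] [ 20  23 292] [ 0.5986 -0.0545  0.0959] @.095 [ 0.5988 -0.0546  0.095 ] @.084 [ 0.6015 -0.0559  0.084 ]
top3 [281.6 196.7] [ 4  5 15] [0.6046 0.0113 0.0816] @.095 [0.6031 0.0116 0.095 ] @.084 [0.6043 0.0114 0.084 ]
top3 [294.5 197.7] [ 5  5 13] [ 0.6024 -0.0216  0.0824] @.095 [ 0.601  -0.0209  0.095 ] @.084 [ 0.6022 -0.0215  0.084 ]
top3 [308.5 198. ] [ 4  5 16] [ 0.6002 -0.0559  0.0981] @.095 [ 0.6005 -0.0561  0.095 ] @.084 [ 0.6018 -0.057   0.084 ]
2668 [0.69648831 0.04402732 0.21180913] [ 0.64534477 -0.09829101  0.12004785]
[0.28033143 0.07733027 0.62871406] 0.36397023426620234
```

```bash
python3 - <<'E'
from h import *
s=dict(np.load('pics/wrist3.npz'));o,d=ray(s,280,210);print(o-robot.get_obs()['tool_pos'],d)
s=dict(np.load('pics/side1.npz'));cv2.imwrite('pics/sc.png',cv2.resize(s['pixels'][0:130,260:430],None,fx=4.5,fy=4.5,interpolation=cv2.INTER_CUBIC)[:,:,::-1])
E
```

```text
[ 0.06951543 -0.00458694  0.17944014] [-0.26791972  0.03140937 -0.96344576]
```

View pics/sc.png

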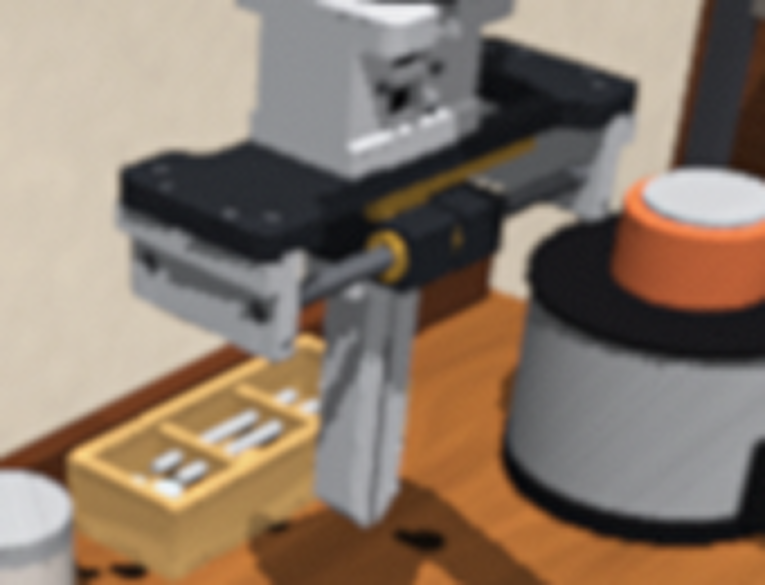

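Depth shows the right button's top at 96–98 mm, with the other two at about 84 mm. From the row spacing, the target is (0.600,-0.056). The gripper body will clear the open door by about 37 mm, so I'll move over the button and then straight down.

Request:
{"api": "drive_tool", "payload": {
  "commands": [
    [[0, 0.02, -0.1, 0], [0, 0.024, -0.12, 0], [0, 0.024, -0.12, 0], [0, 0.024, -0.12, 0], [0, 0.024, -0.1, 0], [0, 0.022, -0.052, 0], [0, 0, 0, 0], [0, 0, 0, 0], [0, 0, 0, 0]]
  ]
}}

```text
time: 7.4
tool_pos: [0.5997, -0.0557, 0.2426]
ee_rot: [-2.989, 1.571, 0.086]
wrist_force: [-0.0, 0.2, 0.4]
width: 0.0003
```

```bash
python3 - <<'E'
from h import *
todo([.6003,-.056,.105])
snap('wrist','wrist4.png')
E
```

```text
t 7.4 tcp [ 0.5997 -0.0557  0.2426] F [-0.01  0.22  0.37] w 0.0003 j [-0.19  0.2   1.17  0.    1.77  1.45]
R [[0.0, -0.067, -0.998], [0.0, -0.998, 0.067], [-1.0, -0.0, -0.0]]
shift units [ 0.5504  0.0009 -0.0024] turn deg to yaw -0.07014121432527531
```

View pics/wrist4.png

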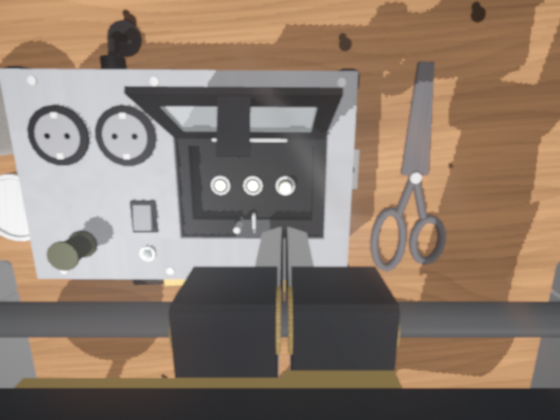

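The door leans back behind the hinge. The tripped button is at (285,186), in the same column as the fingertips, and the latch hook at (253,222) is out of the way. I'll go down.

Request:
{"api": "drive_tool", "payload": {
  "commands": [
    [[0.1, 0, 0, 0], [0.12, 0, 0, 0], [0.12, 0, 0, 0], [0.12, 0, 0, 0], [0.07, 0, 0, 0], [0, 0, 0, 0], [0, 0, 0, 0]]
  ]
}}

```text
time: 8.15
tool_pos: [0.6002, -0.0559, 0.1106]
ee_rot: [2.973, 1.57, -0.236]
wrist_force: [-0.3, 0.0, 0.4]
width: 0.0002
```

```bash
python3 - <<'E'
from h import *
todo([.6003,-.056,.084])
s=snap('side','side5.png');w=snap('wrist','wrist5.png')
cv2.imwrite('pics/m5.png',np.hstack([cv2.resize(s['pixels'][60:220,200:380],(400,356)),cv2.resize(w['pixels'][80:300,130:377],(400,356))])[:,:,::-1])
E
```

```text
t 8.15 tcp [ 0.6002 -0.0559  0.1106] F [-0.34  0.02  0.44] w 0.0002 j [-0.19  0.24  1.39 -0.    1.52  1.45]
R [[0.001, -0.068, -0.998], [-0.0, -0.998, 0.068], [-1.0, 0.0, -0.001]]
shift units [ 0.1064  0.0003 -0.0002] turn deg to yaw -0.0731373665483801
```

View pics/m5.png

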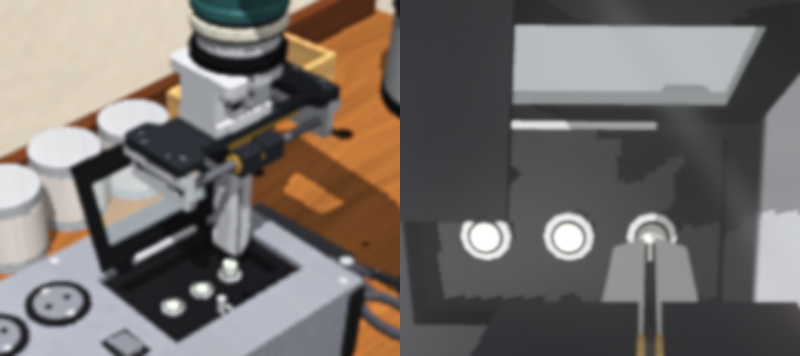

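The fingertips are directly over the protruding button and the hand is clear of the door. I'll push it down in steps.

Request:
{"api": "drive_tool", "payload": {
  "commands": [
    [[0.04, 0, 0, 0], [0.02, 0, 0, 0], [0.012, 0, 0, 0], [0.01, 0, 0, 0], [0, 0, 0, 0]]
  ]
}}

```text
time: 8.75
tool_pos: [0.6006, -0.0562, 0.0892]
ee_rot: [2.967, 1.57, -0.243]
wrist_force: [0.5, 0.3, 1.1]
width: 0.0006
```

Request:
{"api": "drive_tool", "payload": {
  "commands": [
    [[0.01, 0, 0, 0], [0.006, 0, 0, 0], [0, 0, 0, 0], [0, 0, 0, 0]]
  ]
}}

```text
time: 9.15
tool_pos: [0.6006, -0.0562, 0.0851]
ee_rot: [2.896, 1.57, -0.313]
wrist_force: [1.3, -0.6, 1.8]
width: 0.0003
```

Request:
{"api": "drive_tool", "payload": {
  "commands": [
    [[0.004, 0, 0, 0], [0.004, 0, 0, 0], [0, 0, 0, 0], [0, 0, 0, 0]]
  ]
}}

```text
time: 9.55
tool_pos: [0.6006, -0.0562, 0.0842]
ee_rot: [2.96, 1.57, -0.249]
wrist_force: [-1.1, 1.2, 4.4]
width: 0.0006
```

Request:
{"api": "drive_tool", "payload": {
  "commands": [
    [[0.006, 0, 0, 0], [0, 0, 0, 0], [0, 0, 0, 0], [0, 0, 0, 0]]
  ]
}}

```text
time: 9.95
tool_pos: [0.6006, -0.0562, 0.084]
ee_rot: [2.938, 1.569, -0.271]
wrist_force: [-1.1, -0.5, 9.2]
width: 0.0003
```

At the firm stop the tip is at 84.0 mm with 9 N. I'll lift straight up, then back to the front.

Request:
{"api": "drive_tool", "payload": {
  "commands": [
    [[-0.08, 0, 0, 0], [-0.12, 0, 0, 0], [-0.14, 0, 0, 0], [-0.14, 0, 0, 0], [-0.12, 0, 0, 0], [0, 0, 0.12, 0], [0, 0, 0.14, 0], [0, 0, 0.14, 0], [0, 0, 0.1, 0], [0, 0, 0, 0], [0, 0, 0, 0], [0, 0, 0, 0], [0, 0, 0, 0]]
  ]
}}

```text
time: 11.25
tool_pos: [0.4764, -0.0477, 0.2311]
ee_rot: [-0.096, 1.57, 2.978]
wrist_force: [0.5, -1.3, 0.0]
width: 0.0003
```

```bash
python3 - <<'E'
from h import *
todo([.6003,-.056,.084])
t=snap('top','top6.png');s=snap('side','side6.png');w=snap('wrist','wrist6.png')
c=lambda i:cv2.resize(i,(400,300))
cv2.imwrite('pics/m6.png',np.vstack([np.hstack([c(s['pixels']),c(w['pixels'])]),np.hstack([c(s['pixels'][110:230,220:380]),c(t['pixels'][130:268,160:344])])])[:,:,::-1])
for nme,s in(('w',w),('t',t)):
    m=(s['pixels'].min(2)>190).astype(np.uint8);n,l,st,cc=cv2.connectedComponentsWithStats(m)
    for i in range(1,n):
        p=dep(s,*cc[i])
        if st[i,4]>3 and .57<p[0]<.63 and -.1<p[1]<.05: print(nme,cc[i].round(1),p.round(4))
P=np.array([dep(t,u,v) for u,v in[(223,213)]]);print(P)
a=np.load('pics/top0.npz')['pixels'].astype(int);print('changed outside unit/arm',[(abs(a[y0:y1,x0:x1]-t['pixels'][y0:y1,x0:x1].astype(int)).max(2)>60).mean().round(3) for y0,y1,x0,x1 in [(140,185,155,200),(188,228,155,195),(204,222,214,232),(150,260,345,388),(238,256,222,290),(243,265,294,328)]])
E
```

```text
t 11.25 tcp [ 0.4764 -0.0477  0.2311] F [ 0.54 -1.32  0.02] w 0.0003 j [-0.22 -0.08  1.48 -0.    1.73  1.42]
R [[-0.001, -0.068, -0.998], [0.0, -0.998, 0.068], [-1.0, -0.0, 0.001]]
shift units [ 5.880e-01 -5.000e-04 -4.975e-01] turn deg to yaw -0.0833185057236534
w [211.   55.8] [0.606  0.0113 0.084 ]
w [247.8  56. ] [ 0.6035 -0.0225  0.0845]
w [284.4  56.3] [ 0.6009 -0.0561  0.0842]
t [281.4 196.8] [0.6036 0.0119 0.0882]
t [294.8 197.9] [ 0.6015 -0.0221  0.0847]
t [308.4 198.4] [ 0.601  -0.0569  0.0817]
[[0.55730535 0.154102   0.13704696]]
changed outside unit/arm [np.float64(0.0), np.float64(0.0), np.float64(0.0), np.float64(0.189), np.float64(0.283), np.float64(0.996)]
```

View pics/m6.png

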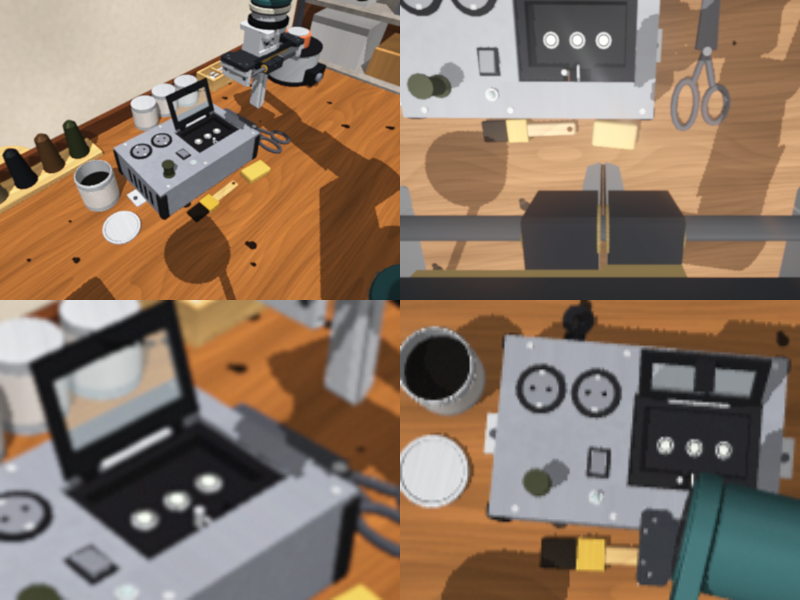

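The door stands open, all three buttons are level at about 84 mm and nothing loose has moved. The pixel differences at the bar, brush and shears are the arm or shadow covering them, and the side view shows all three in place. I'll hand in.

```bash
python3 -c "
from bench import robot
print(robot.close_job())"
```

```text
the job is handed in; nothing more can be done
None
```

The breaker is reset and the job is handed in at about 11.4 s of the 42 s; no verdict was reported.

- **Door:** I pressed the latch edge once with the shut fingertips, about 5 mm down to the firm stop at 7 N. I let go upwards and to the front, and the door opened and stayed open.
- **Button:** Camera depth showed the right-hand (-y) button was the one sticking out. I pushed it to its firm stop at 84.0 mm above the bench with 9 N, then backed off.
- **Last checks:** The wrist camera put all three buttons at 84–84.5 mm, and the arm was clear of everything. The tin, lid and reel looked unchanged in the top view. The arm or its shadow covered the wax bar, brush and shears there, so I judged those three by eye in the side and wrist views, and they looked in place.
- **Weak points:** The coarser top camera put the button tops between 82 and 88 mm, which is within its noise. A rough depth fit after the door opened gave about 1.84 rad against the nominal 1.92. That is above the 1.7 limit, and I did not measure it again at the end.

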